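# Lock the pad box of a bench sole press with the long T-key

### The job

Lock the pad box of the sole press: take the long T-key out of the tool stand, lower it down the lock shaft at the end of the box until it sits right down over the square stem at the bottom, and turn the stem clockwise (seen from above) until it comes up against its stop. Then draw the key out and lower it back upright into the free pocket of the stand. Never let the key drop, and leave the short key, the half-sole in the pad, the shoe last and the glue can where they are.

Things in the scene. Friction and masses are not known exactly. Their poses are not given: they have to be found in the camera images.
- press: Bench sole press, fixed; place and yaw (up to 0.3 rad) vary. Grey-green bed 240 x 360 x 20 mm, origin at bench level under the middle of the oval pad box; y runs along the box to the lock shaft. Box: black, steel rim 340 x 200 mm, 118 mm high, square bolts to 126, tan pad to 141 mm above the bench. The pressing arm is thrown back at the -y end, as far as y = -440 mm, up to 190 mm high.
- lock_mouth (a point): Centre of the mouth of the lock shaft: a round upright tube at the +y end of the pad box (195 mm from the press origin along its y), with a plain steel collar of 60 mm outside diameter. Bore 40 mm, straight and smooth. The mouth is 124 mm above the bench, 98 mm above lock_seat. Axes as the press, z up.
- lock_seat (a point): The bottom of the lock shaft on its axis, 26 mm above the bench: the lower end of the long key rests here when the key is fully down over the stem. Axes as the press, z up.
- stem_top (a point): Top of the square stem, on the axis, 68 mm below the mouth, 30 mm above lock_seat; axes turn with the stem, its flats face +-x and +-y. 16 mm square, the top 10 mm tapering to 7 mm square as a lead-in. Its steel tongue, 22 mm wide, 58 mm from the axis, sticks out under the tube just above the bed: open it points to the press's -x side, locked along +y, away from the box, under a keeper.
- stem (a joint): Turn of the stem in rad, growing clockwise seen from above: 0 open, 1.40 locked against the stop. It starts between 0 and 0.25, needs about 0.15 N m to turn, and stays where it is left. At 0 the stem's flats are parallel to the press's axes.
- stand: Tool stand of dark steel, fixed to the bench; its place and yaw (up to 0.4 rad) differ each time. Foot plate 220 (x) x 90 (y) x 8 mm with two upright tube pockets 120 mm apart along its x axis. Origin at the bench surface under the middle.
- pocket_a (a point): Centre of the floor of the pocket at x = -60 mm of the stand, 8 mm above the bench. Pocket: 40 mm bore, open at the top, rim 50 mm above this floor. Axes as the stand.
- pocket_b (a point): The same for the pocket at x = +60 mm. One pocket holds the long key and the other the short key; which is which differs each time.
- long_key: Long T-key, steel, loose, 0.3 to 0.5 kg, upright in a pocket, 157 mm long. Origin at the centre of its lower end, z up the shank (14 mm thick), flat-sided crossbar (100 x 14 x 14 mm) along y, centred 150 mm above the origin. Lower end: box socket, 26 mm square outside, 18 mm square inside, 34 mm deep, flats facing x and y; fits the stem in any of four quarter turns, play 0.13 rad either way.
- long_key_bar (a point): Middle of the long key's crossbar: the place to grip, across the bar (along the key's x). Axes as the key.
- short_key: The short T-key for the rim bolts, the same but 102 mm long overall (crossbar 95 mm above its lower end); too short for the lock shaft. Leave it where it stands.
- half_sole: Black rubber half-sole, 124 x 56 x 6 mm, lying in the hollow of the pad. Leave it.
- shoe_last: Green plastic shoe last, 250 mm long, 86 mm wide, 95 mm high, standing beyond the stand. Origin underneath, in the middle, toe along +y. Leave it.
- glue_can: Plain metal can, 90 mm across, 115 mm high, standing beyond the lock shaft. Leave it.
Not all that is in view belongs to the job. Leave any pink look-alike of the long_key alone.

How it is judged:
On the way, in this order (a step that is already met when the one before it is completed fails the run):
1. the long key is right down the lock shaft, over the square stem (horizontal distance between long_key and lock_seat below 0.006 m and z of long_key in the frame of lock_seat below 0.009 m and angle between long_key's own z axis and vertical below 0.12 rad), for 0.2 s.
2. the stem has been turned to its stop (above 1.25 rad) with the key on it (all of step 1 and value of joint stem above 1.25 rad), for 0.2 s.
At the end, for the whole second after the job is handed in: The stem is turned home (above 1.25 of 1.40 rad), and the long key stands released and at rest in a pocket of the stand: its lower end within 12 mm of the pocket's axis and 8 mm of its floor, leaning less than 0.2 rad (value of joint stem above 1.25 rad and ((horizontal distance between long_key and pocket_a below 0.012 m and z of long_key in the frame of pocket_a below 0.008 m) or (horizontal distance between long_key and pocket_b below 0.012 m and z of long_key in the frame of pocket_b below 0.008 m)) and angle between long_key's own z axis and vertical below 0.2 rad and linear speed of long_key below 0.03 m/s); the robot touches nothing.
It fails at once if the long key is dropped: let go with its lower end more than 40 mm above the bench (it is at 8 mm in the stand, 26 mm when down on the stem) (contact force between the fingers and long_key below 0.05 N and height (world z) of long_key above 0.04 m).
It fails at once if the short key, the half-sole, the shoe last or the glue can is moved more than 40 mm (distance of any of short_key, half_sole, shoe_last, glue_can from where it was at the start of the episode above 0.04 m).
It also fails if it takes over 53 s, if anything falls off the work surface, if the arm or the gripper's body presses on something with over 40 N, if the wrist force passes 120 N, or if a joint passes its speed limit or range.

### The arm

A 6-joint arm with a two-finger parallel gripper is mounted at the origin on the work surface. World frame = base frame: x ahead of the robot, y to its left, z up, the work surface at z = 0. Lengths are in m, angles in rad, forces in N, time in s.
With the tool pointing down it reaches from about 0.425 to 0.95 m from the base axis. Payload 14.7 kg.
Tool frame: the origin (TCP) lies on the centre line of the jaws, within the pads' length; the fingertips stand 17 mm ahead of it and the grasp point (between the pads) lies 2 mm behind it; z points along the fingers, y is the direction in which the jaws open and shut (so a half turn about z gives the same grasp; the last joint's range is limited). The gripper opens to 85 mm and grips with 20 to 120 N. Pads are 22 mm wide; open, the fingers measure 114 mm over their backs; the gripper's body (76 mm by 85 mm) begins 54 mm behind the grasp point. The pads swing forward as they close: fully open they stand 13 mm farther back than shut.
Start: joints at [-1.295, 0.48, 1.596, -0, 1.065, -0.047], TCP at [0.206, -0.616, 0.248] pointing down, gripper open.
Joint ranges: [-2.75, 2.75], [-0.82, 2.05], [0.23, 2.67], [-1.56, 4.7], [0.09, 2.69], [-2.92, 2.92]. Speed limits (rad/s): [1.89, 1.89, 2.39, 3.01, 3.01, 3.01].

### API

Orientations are given as a unit quaternion [x, y, z, w].
In Python, from rig import robot gives the robot as it stands. The module is installed in compiled form; this text tells all that it offers.
- The arm moves only by the shell command python3 -m handwheel 'ROWS'. ROWS is a JSON object of lists of equal length, an entry for each row: "linear": the shift along the tool's x, y, z in mm, a list of three; "turn": the turn, a rotation vector about the tool's x, y, z in rad, a list of three; "hand": the finger opening in mm, from 0 to 85.4. A call has 1 to 12 rows; each row is the pose to reach, as a shift and turn from the pose commanded when the call began, along the tool's axes at that moment; what a row does not reach only later rows make up. A row lasts 1/10 s, in which the tool goes at most 50 mm and 8.59 degrees, less where a joint would pass 70% of its speed; a pose out of reach is approached as far as the arm can. A call with a gripper value outside its range is refused whole. The fingers move at their own pace and stop on an object; the grip force is fixed at half the most. Time passes only in rows, so rows that repeat a pose let the fingers close. It gives the time, the measured TCP pose, the force and the opening at its end, in the units of the state.
- robot.get_state(): the state, without advancing time (a new reading comes with each control period).
- robot.snapshot(name): name is "scene" or "top" or "wrist"; returns a dict with "img" (384x512x3 uint8, red, green, blue), "z_map" (384x512 float32, m along the optical axis (not along the pixel's ray), 0 where there is no reading), "vertical_fov" (degrees; the focal length in pixels is half the picture's height over the tangent of half this angle, whatever the lens; pixels are square), "cx", "cy" (the principal point, pixels), "R" (3x3) and "t" (3): a world point X has camera coordinates R X + t; the wrist camera has in their place "hand_eye" (4x4, takes a point from camera to tool coordinates, whose origin is the TCP and whose axes are the flange's). Camera axes: x right, y down, z forward; pixel columns grow to the right and rows downward; lengths in m; the calibration is good to about 2 mm. A picture is of the moment at which its call begins: read the wrist's pose just before it.
- robot.sign_off(): hands the job in, once; it reports no verdict.
The state is a dict: "time_s": time; "joint_pos": joint angles; "joint_velocities": joint speeds; "tau": joint torques, N m; "tool_pos": TCP position; "tool_rot": TCP orientation; "contact_force": force on the tool from outside, world axes, zero at the start; "wrist_torque": the same for the moment, N m; "width": opening from 0.0 (shut) to 1.0 (fully open).
Only numpy, scipy, OpenCV 4.12 (cv2) and the standard library are available. Lean on these libraries where they do the work, as an engineer would, in place of code of your own. Each camera call takes 0.05 s, during which the arm holds its last target. There are 200 camera calls.

## Working session

There is one attempt and no reset: what is moved stays moved. The work goes in short steps, Python scripts to look and compute and a shell command to move; the robot and the scene stay as the last step left them, time stands still between calls to the robot, and variables do not carry over. Pictures are saved under pics/ and viewed, about 8 in all and at most 12, crops included, and the job is handed in when it is done.

```bash
mkdir -p pics; ls; cat > h.py <<'E'
import numpy as np,cv2
from rig import robot
from scipy.spatial.transform import Rotation as Ro
def snap(n):
    st=robot.get_state(); s=robot.snapshot(n)
    f=192/np.tan(np.radians(s["vertical_fov"]/2)); s["f"]=f
    if n=="wrist":
        H=np.array(s["hand_eye"]); T=np.eye(4);T[:3,:3]=Ro.from_quat(st["tool_rot"]).as_matrix();T[:3,3]=st["tool_pos"]
        M=T@H; s["C"]=M[:3,3]; s["W"]=M[:3,:3]
    else:
        R=np.array(s["R"]);s["C"]=-R.T@np.array(s["t"]);s["W"]=R.T
    return s
def ray(s,u,v): return s["W"]@np.array([(u-s["cx"])/s["f"],(v-s["cy"])/s["f"],1])
def plane(s,u,v,z):
    d=ray(s,u,v); return s["C"]+d*(z-s["C"][2])/d[2]
def cloud(s):
    v,u=np.mgrid[0:384,0:512]; z=s["z_map"]
    P=np.stack([(u-s["cx"])/s["f"]*z,(v-s["cy"])/s["f"]*z,z],-1)
    return P@s["W"].T+s["C"]
def save(s,n): cv2.imwrite("pics/"+n,s["img"][...,::-1])
def ld(n): return np.load(n,allow_pickle=True).item()
E
python3 - <<'E'
from h import *
print(robot.get_state())
ims=[]
for n in("scene","top"):
    s=snap(n); np.save(n+".npy",s); save(s,n+".png"); print(n,s["C"],s["f"],s["W"],s["cx"],s["cy"])
E
```

```text
pics
{'time_s': 0.0, 'joint_pos': array([-1.29462589e+00,  4.80835929e-01,  1.59688204e+00,  3.06681084e-06,
        1.06511959e+00, -4.66089651e-02]), 'joint_velocities': array([-0.00020101,  0.00083044,  0.00078316, -0.00104255,  0.0009139 ,
       -0.00090517]), 'tau': array([-3.01787531e-04, -9.50667143e+01, -4.30183554e+01, -2.35375956e-04,
        1.22611946e-02, -3.76845333e-05]), 'tool_pos': array([ 0.206087  , -0.61603681,  0.24766669]), 'tool_rot': array([ 9.87004854e-01,  1.60689236e-01, -6.99563429e-05, -6.18508314e-04]), 'contact_force': array([-0.65116516, -1.09907017,  0.58132724]), 'wrist_torque': array([ 0.01823981,  0.02069854, -0.01915213]), 'width': 0.9961036417260207}
scene [ 0.86850202 -0.09725942  0.82142915] 366.23599140649634 [[ 0.57091019  0.70954732 -0.41304257]
 [ 0.82095075 -0.49953445  0.27659575]
 [-0.01007122 -0.49699893 -0.86769271]] 252.98183510666925 196.02698310492136
top [0.4634229  0.09946697 1.00886631] 422.6633302850176 [[-0.01211059 -0.99869196  0.04967589]
 [-0.99921607  0.01395962  0.03704546]
 [-0.03769046 -0.04918831 -0.99807812]] 256.23706180225224 187.81659090062305
```

View pics/top.png

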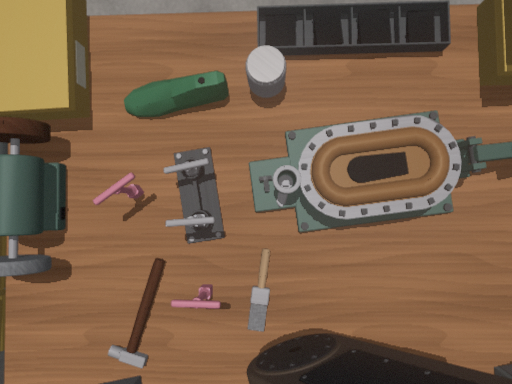

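View pics/scene.png

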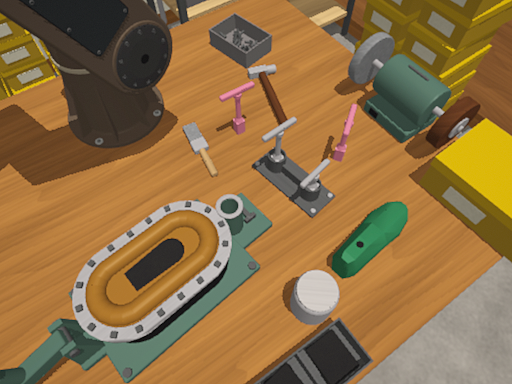

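The top view shows the stand at (200,195) with bars at (186,166) and (190,221), the lock collar at (286,182), the press at (375,168), the can at (266,65) and the last at (175,95). Candidates for the long key are the steel bars at top (190,221) and (186,166), and the pink look-alikes at (115,189) and (196,304), which I exclude. The heights will decide between the two steel ones.

```bash
python3 - <<'E'
from h import *
for n,rois in (("top",{"barA":(150,155,225,180),"barB":(155,208,225,232),"mouth":(268,160,305,205)}),("scene",{"barA":(295,155,335,195),"barB":(258,112,300,145),"mouth":(212,190,246,222)})):
    s=ld(n+".npy"); P=cloud(s); img=s["img"].astype(int)
    for k,(a,b,c,d) in rois.items():
        p=P[b:d,a:c].reshape(-1,3); I=img[b:d,a:c].reshape(-1,3); z=p[:,2]
        if k!="mouth":
            top=np.percentile(z,98); m=(z>max(0.09,top-0.012))
        else:
            m=(abs(z-0.124)<0.006)
        q=p[m]; 
        if len(q)<5: print(n,k,len(q),np.percentile(z,[50,90,98]));continue
        (x,y),(w,h),an=cv2.minAreaRect((q[:,:2]*1000).astype(np.float32))
        print(n,k,len(q),"z",np.percentile(q[:,2],[5,50,95]).round(4),"ctr",q.mean(0).round(4),"rect",round(x,1),round(y,1),round(w,1),round(h,1),round(an,1))
s=ld("top.npy");t=ld("scene.npy")
a=cv2.resize(s["img"][130:250,140:320],None,fx=3,fy=3,interpolation=cv2.INTER_CUBIC)
b=cv2.resize(t["img"][100:240,200:350],None,fx=2.57,fy=2.57,interpolation=cv2.INTER_CUBIC)[:360]
cv2.imwrite("pics/c1.png",np.hstack([a[:,:410],b])[...,::-1])
E
```

```text
top barA 319 z [0.1041 0.1092 0.1126] ctr [0.5559 0.2777 0.137 ] rect 532.4 208.0 250.4 58.6 70.7
top barB 346 z [0.1609 0.1641 0.1669] ctr [0.4415 0.2611 0.181 ] rect 446.6 206.3 16.9 215.6 4.5
top mouth 419 z [0.1186 0.1234 0.1261] ctr [0.5281 0.0632 0.1231] rect 530.8 64.2 65.2 69.7 89.0
scene barA 254 z [0.1009 0.1082 0.1108] ctr [0.5682 0.272  0.1243] rect 690.1 104.1 50.5 535.6 36.2
scene barB 268 z [0.1554 0.1631 0.1657] ctr [0.4523 0.2539 0.1768] rect 627.8 84.1 72.0 598.3 46.1
scene mouth 341 z [0.1185 0.1229 0.1248] ctr [0.5271 0.0639 0.1225] rect 529.0 62.5 60.8 68.5 40.9
```

View pics/c1.png

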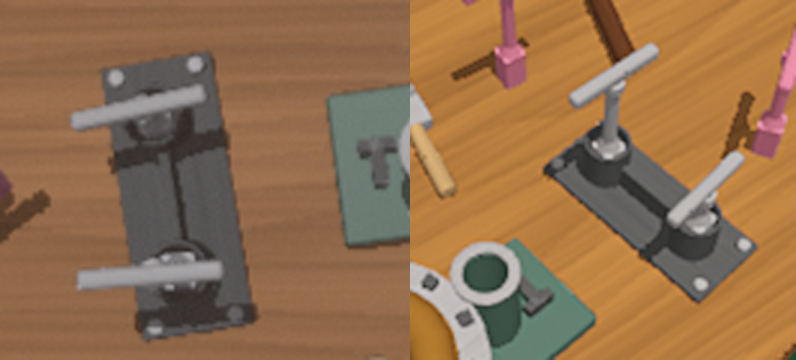

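The crop confirms that the bar at top (190,221) is the tall, steel, non-pink one (top at z≈0.164, against 0.165 expected). The other bar is at 0.109, so it is the short key. Next I refine the axes, filtering outliers.

```bash
python3 - <<'E'
from h import *
def rect(q): 
    (x,y),(w,h),an=cv2.minAreaRect((q[:,:2]*1000).astype(np.float32)); B=cv2.boxPoints(((x,y),(w,h),an)); 
    e=max([B[1]-B[0],B[2]-B[1]],key=np.linalg.norm); a=np.degrees(np.arctan2(e[1],e[0]))%180
    return round(x,1),round(y,1),round(max(w,h),1),round(min(w,h),1),"deg",round(a,1)
for n in("top","scene"):
    s=ld(n+".npy");P=cloud(s);g=s["img"].astype(int)
    X,Y,Z=P[...,0],P[...,1],P[...,2]
    grey=(g.max(2)-g.min(2)<30)
    for k,c,z0,z1 in(("long",(.443,.255),.150,.172),("short",(.565,.272),.098,.117)):
        m=(np.hypot(X-c[0],Y-c[1])<.075)&(Z>z0)&(Z<z1)
        q=P[m]; print(n,k,m.sum(),rect(q),q[:,2].mean().round(4))
        # rays on the bar-top plane via colour contour of m
        v,u=np.nonzero(m); r=np.array([plane(s,a,b,.165 if k=="long" else .110) for a,b in zip(u,v)])
        print("   rays",rect(r))
    m=(np.hypot(X-.528,Y-.063)<.045)&(abs(Z-.124)<.006)&grey&(g.mean(2)>110)
    v,u=np.nonzero(m); r=np.array([plane(s,a,b,.124) for a,b in zip(u,v)]); 
    (c,rad)=cv2.minEnclosingCircle((r[:,:2]*1000).astype(np.float32)); print(n,"collar",m.sum(),c,rad,rect(r),r.mean(0))
    # stand foot plate: dark grey, bench near
    m=(np.hypot(X-.51,Y-.25)<.14)&(Z<.016)&(Z>-.004)&grey&(g.mean(2)<110)
    m=cv2.morphologyEx(m.astype(np.uint8),cv2.MORPH_OPEN,np.ones((3,3)))
    v,u=np.nonzero(m); r=np.array([plane(s,a,b,.008) for a,b in zip(u,v)]); print(n,"plate",rect(r))
    # bed yaw: green
    m=((g[...,1]-g[...,0])>12)&(abs(Z-.02)<.008)&(np.hypot(X-.55,Y+.08)<.3)
    v,u=np.nonzero(m); r=np.array([plane(s,a,b,.02) for a,b in zip(u,v)]); print(n,"bed",rect(r))
    m=(abs(Z-.118)<.006)&grey&(g.mean(2)>110)&(abs(X-.55)<.2)&(Y<.03)
    v,u=np.nonzero(m); r=np.array([plane(s,a,b,.118) for a,b in zip(u,v)]); print(n,"rim",rect(r))
E
```

```text
top long 351 (441.3, 265.0, 97.5, 18.5, 'deg', np.float32(91.5)) 0.1635
   rays (441.6, 264.6, 97.3, 18.3, 'deg', np.float32(91.8))
top short 311 (558.8, 283.2, 97.9, 16.5, 'deg', np.float32(102.3)) 0.1087
   rays (557.6, 282.6, 99.1, 16.9, 'deg', np.float32(101.6))
top collar 436 (527.9801635742188, 57.113136291503906) 40.854652404785156 (529.2, 58.2, 77.3, 67.1, 'deg', np.float32(88.9)) [0.5268792  0.06094446 0.124     ]
top plate (498.4, 274.4, 219.5, 89.7, 'deg', np.float32(8.9))
top bed (545.7, -100.6, 497.5, 234.5, 'deg', np.float32(96.9))
top rim (550.2, -129.0, 330.2, 198.7, 'deg', np.float32(96.8))
scene long 278 (442.0, 264.0, 98.6, 16.1, 'deg', np.float32(93.5)) 0.1614
   rays (447.1, 261.2, 101.8, 22.9, 'deg', np.float32(93.8))
scene short 248 (558.7, 283.5, 100.8, 14.9, 'deg', np.float32(101.9)) 0.1074
   rays (561.6, 280.5, 102.7, 15.4, 'deg', np.float32(102.3))
scene collar 344 (531.1180419921875, 57.454917907714844) 40.502708435058594 (530.6, 57.8, 79.5, 57.9, 'deg', np.float32(106.2)) [0.52935329 0.06089377 0.124     ]
scene plate (500.3, 273.3, 217.8, 89.7, 'deg', np.float32(8.6))
scene bed (549.8, -102.4, 499.0, 236.9, 'deg', np.float32(96.8))
scene rim (553.7, -153.3, 375.7, 200.7, 'deg', np.float32(96.9))
```

```bash
cat >> h.py <<'E'
def go(x,y,z,a,st=None):
    "rows to reach TCP x,y,z (m) with tool x at yaw a (deg), tool down: prints shift mm, rotvec"
    st=st or robot.get_state(); R0=Ro.from_quat(st["tool_rot"]); 
    a=np.radians(a); Rt=Ro.from_quat([np.cos(a/2),np.sin(a/2),0,0])
    d=R0.as_matrix().T@(np.array([x,y,z])-st["tool_pos"])*1000
    rv=(R0.inv()*Rt).as_rotvec(); print("lin",d.round(1),"turn",rv.round(4),"| now",np.round(st["tool_pos"],4),"yaw",yaw(st),"t",st["time_s"],"w",round(st["width"],3))
def yaw(st):
    m=Ro.from_quat(st["tool_rot"]).as_matrix(); return round(float(np.degrees(np.arctan2(m[1,0],m[0,0]))),2)
E
python3 - <<'E'
from h import *
s=snap("wrist"); print(np.array(s["hand_eye"]).round(4),s["f"],s["cx"],s["cy"])
go(.53,.06,.36,92.5)
E
```

```text
[[ 6.000e-04 -9.651e-01 -2.617e-01  6.610e-02]
 [ 1.000e+00  8.000e-04 -4.000e-04 -0.000e+00]
 [ 6.000e-04 -2.617e-01  9.651e-01 -1.255e-01]
 [ 0.000e+00  0.000e+00  0.000e+00  1.000e+00]] 268.3510851284947 259.8405069820808 194.74673595498263
lin [ 521.6 -538.6 -111.7] turn [-7.0000e-04 -6.0000e-04 -1.2917e+00] | now [ 0.2062 -0.6161  0.2478] yaw 18.49 t 0.15 w 1.003
```

```bash
python3 -m handwheel '{"linear":[[50,-40,-52],[300,-285,-52],[300,-285,-52],[300,-285,-52],[500,-476,-52],[500,-476,-52],[500,-476,-52],[500,-476,-52],[500,-476,-52],[500,-476,-52],[500,-476,-52],[500,-476,-52]],"turn":[[0,0,-0.14],[0,0,-0.28],[0,0,-0.42],[0,0,-0.56],[0,0,-0.7],[0,0,-0.84],[0,0,-0.98],[0,0,-1.1],[0,0,-1.2],[0,0,-1.29],[0,0,-1.29],[0,0,-1.29]],"hand":[85,85,85,85,85,85,85,85,85,85,85,85]}'; python3 -c "
from h import *
go(.53,-.006,.2,92.5)"
```

```text
time_s: 1.35
tool_pos: [0.4825, -0.0947, 0.2979]
tool_rot: [0.692, 0.722, 0.0, 0.0]
contact_force: [0.6, -0.1, -0.6]
width: 0.995
lin [86.7 51.2 97.9] turn [ 0.0002  0.0001 -0.0013] | now [ 0.4825 -0.0947  0.2979] yaw 92.42 t 1.35 w 0.995
```

```bash
python3 -m handwheel '{"linear":[[45,26,20],[86,51,50],[86,51,98],[86,51,98],[86,51,98],[86,51,98],[86,51,98]],"turn":[[0,0,0],[0,0,0],[0,0,0],[0,0,0],[0,0,0],[0,0,0],[0,0,0]],"hand":[85,85,85,85,85,85,85]}'; python3 -c "
from h import *
s=snap('wrist');np.save('w1.npy',s);print(s['C'])
go(.53,-.006,.2,92.5)
d=s['W'].T@(np.array([.528,.062,.056])-s['C']);u=s['cx']+s['f']*d[0]/d[2];v=s['cy']+s['f']*d[1]/d[2];print(u,v)
u,v=int(u),int(v)
c=s['img'][max(0,v-60):v+60,max(0,u-80):u+80]
a=cv2.resize(c,None,fx=5,fy=5,interpolation=cv2.INTER_CUBIC)
a=np.clip(a.astype(float)*1.5,0,255).astype(np.uint8)
cv2.imwrite('pics/w1.png',a[...,::-1]);print(max(0,u-80),max(0,v-60))
"
```

```text
time_s: 2.05
tool_pos: [0.5302, -0.0097, 0.2017]
tool_rot: [0.693, 0.721, 0.001, 0.001]
contact_force: [0.3, 0.2, 0.1]
width: 0.998
[0.52703264 0.05646434 0.32718376]
lin [3.6 0.  1.6] turn [ 0.0027  0.0004 -0.0029] | now [ 0.5301 -0.0096  0.2016] yaw 92.33 t 2.1 w 0.994
260.3221027451832 116.13150412324342
180 56
```

View pics/w1.png

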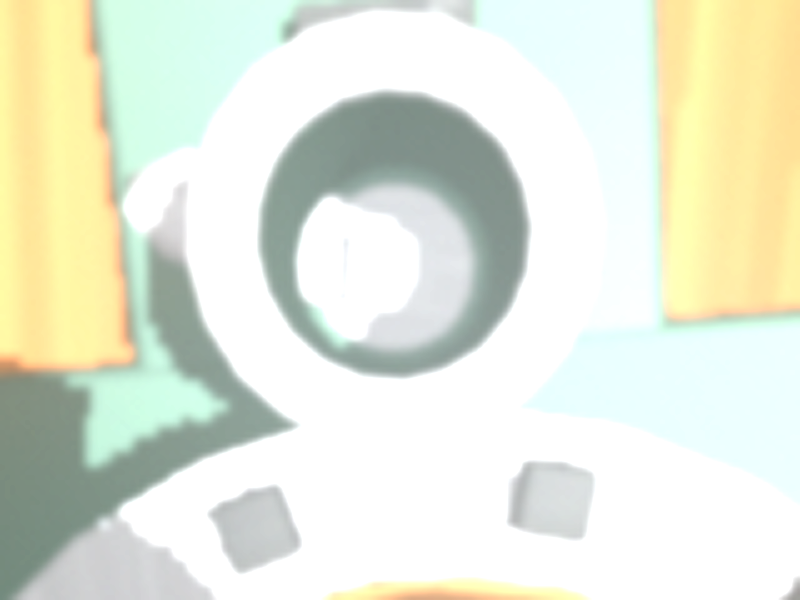

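The bore, the stem and the tongue (at left, (160,200)) are visible, but my gain washed the picture out. I redo it with local contrast and measure the collar, the tongue and the stem.

```bash
python3 - <<'E'
from h import *
s=ld('w1.npy');P=cloud(s);Z=P[...,2];X=P[...,0];Y=P[...,1];g=s['img']
m=(abs(Z-.124)<.006)&(Y>.025)&(np.hypot(X-.528,Y-.062)<.036)
mm=m.astype(np.uint8)
v,u=np.nonzero(m)
# outer + inner circle at z=.124
cs,h=cv2.findContours(mm,cv2.RETR_CCOMP,cv2.CHAIN_APPROX_NONE)
for c in cs:
    if len(c)<30: continue
    q=np.array([plane(s,a,b,.124)[:2] for a,b in c[:,0]])
    A=np.c_[2*q,np.ones(len(q))]; x=np.linalg.lstsq(A,(q**2).sum(1),rcond=None)[0]
    print("circle",len(c),x[:2].round(4),np.sqrt(x[2]+x[0]**2+x[1]**2).round(4))
print("cloud mean",np.median(P[m],0))
# tongue
r=np.hypot(X-.528,Y-.062)
t=(Z>.0235)&(Z<.06)&(r>.032)&(r<.07)&(X<.5)
print("tongue",t.sum(),P[t].mean(0),np.percentile(Z[t],[5,50,95]))
sm=(r<.017)&(Z>.02)&(Z<.075); print("stem",sm.sum(),np.percentile(Z[sm],[5,25,50,75,95]))
c=g[80:135,170:290]; lo=cv2.resize(c,None,fx=6,fy=6,interpolation=cv2.INTER_CUBIC)
cc=g[92:128,222:274].astype(float); cc=(cc-cc.min())/(np.percentile(cc,98)-cc.min())*255
b=cv2.resize(np.clip(cc,0,255).astype(np.uint8),(720,498)[:2],interpolation=cv2.INTER_CUBIC)
cv2.imwrite('pics/w1b.png',np.vstack([lo[:,:720],b])[:598,:,::-1] if 0 else np.vstack([cv2.resize(lo,(520,238)),cv2.resize(b,(520,360))])[...,::-1])
print(g[100:122:3,228:264:4].mean(2).astype(int)); print((Z[98:124:3,224:270:4]*1000).round())
E
```

```text
circle 34 [0.5247 0.033 ] 0.0023
circle 34 [0.5221 0.032 ] 0.0031
circle 68 [0.5122 0.0358] 0.0037
circle 458 [0.5278 0.065 ] 0.0308
circle 31 [0.5323 0.0343] 0.0026
circle 161 [0.5256 0.0694] 0.0198
cloud mean [0.52763326 0.06459216 0.12358872]
tongue 206 [0.47625069 0.08083342 0.02537393] [0.02419663 0.02533916 0.02667907]
stem 672 [0.02414274 0.02572069 0.02754522 0.05158254 0.05707476]
[[245 123  99 121 244 245 237 232 156]
 [245 118  99 172 242 184 244 248 230]
 [245 123 100 213 247 177 245 248 248]
 [246 152 101 222 245 173 245 248 248]
 [245 194 101 203 245 175 247 248 245]
 [244 232 104 146 232 169 243 247 215]
 [243 247 137 106 167 241 237 171 155]
 [240 248 219 104 140 224 211 150 151]]
[[123. 124. 115.  84.  50.  25.  26.  27.  26.  26.  25.  26.]
 [124. 124. 110.  79.  37.  24.  25.  49.  50.  48.  48.  25.]
 [123. 124. 109.  73.  25.  26.  26.  51. 327.  55.  51.  27.]
 [126. 125. 113.  75.  26.  25.  26.  50.  56.  56.  52.  26.]
 [123. 124. 116.  77.  25.  26.  26.  51.  55.  56.  50.  24.]
 [123. 124. 122.  85.  25.  26.  26.  51.  52.  53.  49.  25.]
 [124. 124. 124. 100.  44.  27.  26.  39.  48.  48.  48.  25.]
 [123. 124. 122. 116.  65.  20.  26.  25.  26.  25.  26.  26.]
 [124. 124. 124. 123. 101.  41.  19.  28.  27.  27.  27.  19.]]
```

View pics/w1b.png

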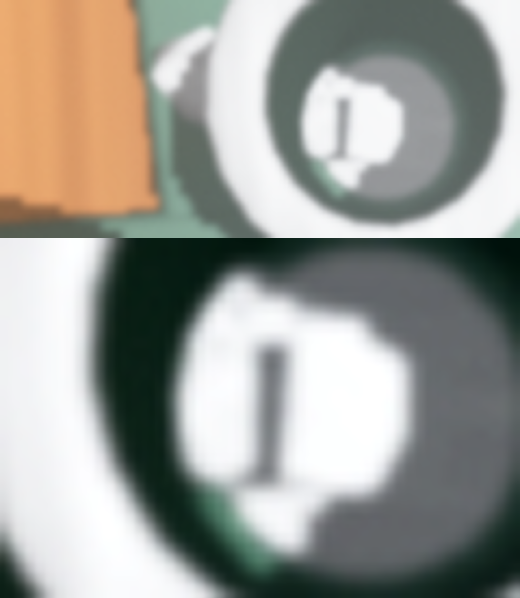

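```bash
python3 - <<'E'
from h import *
s=ld('w1.npy');P=cloud(s);Z=P[...,2];X=P[...,0];Y=P[...,1]
def rect(q): 
    (x,y),(w,h),an=cv2.minAreaRect((q[:,:2]*1000).astype(np.float32)); return round(x,1),round(y,1),round(w,1),round(h,1),round(an,1)
r=np.hypot(X-.528,Y-.064)
m=(r<.019)&(Z>.044)&(Z<.06)
mm=cv2.morphologyEx(m.astype(np.uint8),cv2.MORPH_OPEN,np.ones((2,2)))
n,l,st,_=cv2.connectedComponentsWithStats(mm); k=1+st[1:,4].argmax(); m=l==k
print("stem upper",m.sum(),rect(P[m]),P[m].mean(0))
v,u=np.nonzero(m);r2=np.array([plane(s,a,b,.047) for a,b in zip(u,v)]);print("rays",rect(r2))
t=(Z>.0535)&m;print("top",t.sum(),rect(P[t]),P[t].mean(0))
print(mm[92:128,228:275])if 0 else [print(''.join('#' if z>.0535 else '+' if z>.044 else '-' if z>.03 else '.' for z in row)) for row in Z[92:128,232:275]]
t=(Z>.0235)&(Z<.035)&(r>.030)&(r<.075)&(X<.505)
n,l,st,_=cv2.connectedComponentsWithStats(t.astype(np.uint8)); k=1+st[1:,4].argmax(); t=l==k
print("tongue",t.sum(),rect(P[t]),P[t].mean(0),P[t].min(0),P[t].max(0))
v0,v1,u0,u1=st[k,1],st[k,1]+st[k,3],st[k,0],st[k,0]+st[k,2]; print(u0,v0)
[print(' '.join('%3d'%(z*1000) for z in row)) for row in Z[78:112:2,186:224:2]]
# outer collar: outward side only; points y>axis
m=(abs(Z-.124)<.006)&(np.hypot(X-.528,Y-.064)<.045)
cs,h=cv2.findContours(m.astype(np.uint8),cv2.RETR_CCOMP,cv2.CHAIN_APPROX_NONE)
from scipy.optimize import least_squares
Q=np.vstack([c[:,0] for c in cs]); q=np.array([plane(s,a,b,.124)[:2] for a,b in Q])
for R,lo,hi in((.03,.027,.036),(.02,.015,.024)):
    c=np.array([.528,.064])
    for i in range(5):
        d=np.linalg.norm(q-c,axis=1); k=(d>lo)&(d<hi)&((q[:,1]>.06)|(R<.025))
        f=least_squares(lambda p:np.linalg.norm(q[k]-p[:2],axis=1)-p[2],[*c,R],loss='soft_l1',f_scale=.001); c=f.x[:2]
    print("circ",f.x.round(4),k.sum())
E
```

```text
stem upper 267 (526.7, 67.0, 21.0, 16.4, 87.7) [0.52647768 0.06859676 0.05130639]
rays (526.4, 68.8, 15.9, 15.8, 86.4)
top 92 (524.8, 65.4, 17.3, 9.2, 84.0) [0.52534436 0.06918091 0.06123486]
############++--.....................--++##
###########++--..#....................--++#
##########++--.......#.................--++
##########+--............................-+
#########+--.............................--
#########+-...............................-
########+--...............................-
########+-.........++............#.........
#######+--.........++++#++++++.............
#######+-..........++++++++++++++++........
#######+-..........++++++++++++++++........
#######--.......#..+++###+#++++++++........
#######-...........+++##########+++........
######+-...........+++##########+++........
######+-...........+++#########++++........
######+-...........+++#########++++........
######+-..........+++##########++++........
######+-..........++++#########+++.........
######+-..........+++##########+++.........
#######-..........++++#########+++.........
#######-..........+++#######
[... 1486 characters left out ...]
  26  26  24  26 122 123 124
 -2   0  -1   0   0   0   1 327  15  19  26  24  23  25  26  25 124 121 123
  0   0   0   0   0   0   0   0   1  18  26  25  24  25  24  24 124 123 124
  0   0   0   0   1   0   0   0   0  18  19  25  26  27  25  26 123 125 123
  0  -1   0   0   0   0   0   0   0  19  20  20  25  25  26  25 122 122 123
  0   0   0   0   0   0   0   0   0  19  20  19  24  25  27  25 123 123 123
  0   0   0   0   0   0   0   0   0  17  20  19  20  23  24  26 123 123 125
  0   0   0  -1   0   0   0   0   0  17  19  20  21  19  19  24 123 123 124
  0   0   0   0   0   0   0  -1  -2  15  18  20  21  19  19  19 123 124 123
circ [0.5255 0.0696 0.029 ] 172
circ [0.5288 0.0597 0.0214] 229
```

```bash
python3 -m handwheel '{"linear":[[10,0,-30],[60,-14,-49],[110,-28,-49],[160,-42,-49],[210,-56,-49],[250,-70,-49],[278,-77,-49],[278,-77,-49],[278,-77,-49],[278,-77,-49]],"turn":[[0,0,0],[0,0,0],[0,0,0],[0,0,0],[0,0,0],[0,0,0],[0,0,0],[0,0,0],[0,0,0],[0,0,0]],"hand":[85,85,85,85,85,85,85,85,85,85]}'; python3 - <<'E'
from h import *
s=snap('wrist');np.save('w2.npy',s);P=cloud(s);Z=P[...,2];X=P[...,0];Y=P[...,1]
m=(np.hypot(X-.4415,Y-.2646)<.07)&(Z>.15)&(Z<.175)
v,u=np.nonzero(m);r=np.array([plane(s,a,b,.165) for a,b in zip(u,v)])
for q in(P[m],r):
    (x,y),(w,h),an=cv2.minAreaRect((q[:,:2]*1000).astype(np.float32));print(m.sum(),x,y,w,h,an,P[m].mean(0))
q=P[m][:,:2]-P[m][:,:2].mean(0); V=np.linalg.svd(q,full_matrices=False)[2][0];print("pca",np.degrees(np.arctan2(V[1],V[0]))%180)
go(.4415,.2646,.156,92.5)
save(s,'w2.png')
E
```

```text
time_s: 3.1
tool_pos: [0.4413, 0.2649, 0.2494]
tool_rot: [0.692, 0.722, 0.0, 0.0]
contact_force: [-0.4, 0.8, -0.9]
width: 0.996
2019 440.4019470214844 267.8446960449219 20.808395385742188 99.0538558959961 1.2944413423538208 [0.43992304 0.27111247 0.16351396]
2019 440.3759765625 268.6244812011719 19.51182746887207 98.4072036743164 1.6793010234832764 [0.43992304 0.27111247 0.16351396]
pca 93.66344037304974
lin [-0.2  0.1 93.2] turn [ 0.0006 -0.0001 -0.0031] | now [0.4413 0.2648 0.2492] yaw 92.32 t 3.15 w 0.996
```

```bash
python3 -m handwheel '{"linear":[[2,-1,40],[2,-1,80],[2,-1,93],[2,-1,93],[2,-1,93],[2,-1,93],[2,-1,93],[2,-1,93],[2,-1,93],[2,-1,93]],"turn":[[0,0,-0.005],[0,0,-0.005],[0,0,-0.005],[0,0,-0.005],[0,0,-0.005],[0,0,-0.005],[0,0,-0.005],[0,0,-0.005],[0,0,-0.005],[0,0,-0.005]],"hand":[85,85,85,85,10,0,0,0,0,0]}'
```

```text
time_s: 4.15
tool_pos: [0.4401, 0.2681, 0.1565]
tool_rot: [0.69, 0.724, 0.001, 0.0]
contact_force: [0.4, -0.6, 8.2]
width: 0.154
```

```bash
python3 -m handwheel '{"linear":[[0,0,-10],[0,0,-30],[0,0,-60],[0,0,-95],[0,0,-130],[0,0,-145],[0,0,-145],[0,0,-145],[0,0,-145]],"turn":[[0,0,0],[0,0,0],[0,0,0],[0,0,0],[0,0,0],[0,0,0],[0,0,0],[0,0,0],[0,0,0]],"hand":[0,0,0,0,0,0,0,0,0]}'; python3 - <<'E'
from h import *
st=robot.get_state();print(st['contact_force'],st['wrist_torque'],st['tool_rot'],yaw(st))
for n in('scene','top','wrist'):
    s=snap(n);np.save(n[0]+'3.npy',s);save(s,n[0]+'3.png')
go(.526,.0693,.31,90-4.5)
a=cv2.imread('pics/w3.png');b=cv2.imread('pics/s3.png')
cv2.imwrite('pics/m3.png',np.hstack([a[:,:400],b[:,120:520]]))
E
```

```text
time_s: 5.05
tool_pos: [0.4389, 0.2674, 0.2995]
tool_rot: [0.69, 0.724, -0.001, -0.0]
contact_force: [-0.5, 0.4, -4.6]
width: 0.144
[-0.52168129  0.4366854  -4.59611919] [-0.03481712 -0.06313136 -0.0007029 ] [ 6.90281118e-01  7.23540391e-01 -1.06889321e-03 -3.70023726e-04] 92.7
lin [-202.1   77.3  -10.2] turn [-0.0017  0.001   0.1256] | now [0.4392 0.2675 0.2997] yaw 92.69 t 5.2 w 0.149
```

View pics/m3.png

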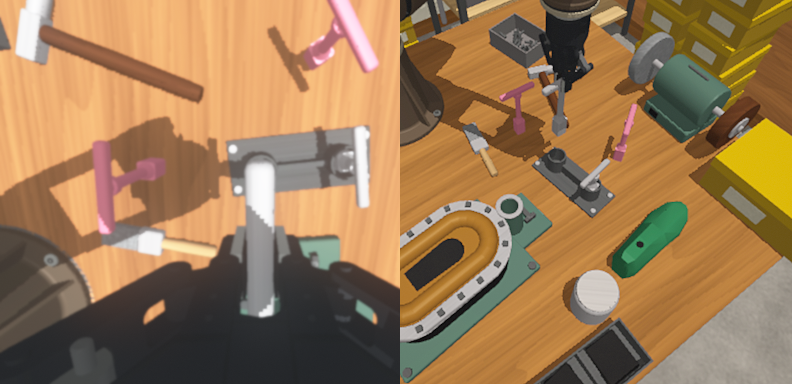

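```bash
python3 - <<'E'
from h import *
for n in 'sw':
    s=ld(n+'3.npy');P=cloud(s);Z=P[...,2];X=P[...,0];Y=P[...,1];g=s['img'].astype(int)
    m=(np.hypot(X-.44,Y-.267)<.03)&(Z>.13)&(Z<.275)
    for a in np.arange(.13,.28,.015):
        k=m&(Z>=a)&(Z<a+.015)
        if k.sum()>5: print(n,round(a,3),k.sum(),np.median(P[k],0).round(4), 'x',np.percentile(X[k],[5,95]).round(4),'y',np.percentile(Y[k],[5,95]).round(4))
    m=(np.hypot(X-.44,Y-.267)<.07)&(Z>.297)&(Z<.32)
    q=P[m]; 
    if len(q)>20: print(n,'bar',len(q),cv2.minAreaRect((q[:,:2]*1000).astype(np.float32)),q[:,2].mean())
    if n=='s': print(s['W'][:,2])
E
```

```text
s 0.145 39 [0.4497 0.2537 0.1551] x [0.4298 0.4518] y [0.251  0.2736]
s 0.16 66 [0.4499 0.2526 0.1686] x [0.4293 0.4519] y [0.2507 0.2747]
s 0.175 61 [0.4499 0.2533 0.182 ] x [0.4326 0.4523] y [0.2509 0.2732]
s 0.19 97 [0.4455 0.2581 0.196 ] x [0.4295 0.4516] y [0.2514 0.2742]
s 0.205 28 [0.4433 0.2598 0.2119] x [0.4354 0.4454] y [0.2577 0.267 ]
s 0.22 31 [0.4436 0.2596 0.227 ] x [0.4391 0.4453] y [0.2569 0.2666]
s 0.235 33 [0.443  0.2605 0.2425] x [0.4367 0.4456] y [0.2578 0.2686]
s 0.25 35 [0.4425 0.2597 0.2572] x [0.4355 0.4453] y [0.2575 0.267 ]
s 0.265 22 [0.443  0.261  0.2697] x [0.4381 0.4461] y [0.2578 0.2663]
s bar 305 ((438.22406005859375, 257.73065185546875), (83.45056915283203, 39.56803512573242), 76.73035430908203) 0.3067006643022572
[-0.41304257  0.27659575 -0.86769271]
w 0.19 15 [0.4517 0.2642 0.1952] x [0.4513 0.452 ] y [0.2584 0.2701]
w bar 5647 ((438.0923156738281, 275.43328857421875), (38.089656829833984, 79.95701599121094), 21.705257415771484) 0.30808380048828593
```

```bash
python3 - <<'E'
from h import *
from scipy.optimize import least_squares
for f in('s3','t3','scene','top','w1'):
    s=ld(f+'.npy');P=cloud(s);Z=P[...,2];X=P[...,0];Y=P[...,1]
    m=(abs(Z-.124)<.005)&(np.hypot(X-.527,Y-.067)<.05)
    v,u=np.nonzero(m); q=np.array([plane(s,a,b,.124)[:2] for a,b in zip(u,v)])
    # annulus 20..30: minimise points outside annulus using mid-radius spread on far half (y > axis) 
    best=None
    c=np.array([.527,.067])
    for i in range(10):
        # azimuth bins inner radius(5%) outer (95%) on arcs facing away from the box
        d=q-c; r=np.hypot(*d.T); th=np.arctan2(d[:,1],d[:,0])
        k=(th>np.radians(-20))&(th<np.radians(215-15)) | (th<np.radians(-165)); k&=(r<.036)
        fit=least_squares(lambda p:np.clip(np.hypot(q[k,0]-p[0],q[k,1]-p[1])-.030,0,None)+np.clip(.020-np.hypot(q[k,0]-p[0],q[k,1]-p[1]),0,None)+0*p[0],c+1e-4*np.random.randn(2)); 
        cen=fit.x
        # arc-mean: bins' mean radius should be ~25
        bins=np.digitize(th[k],np.linspace(-np.pi,np.pi,37)); pts=np.array([np.median(q[k][bins==b],0) for b in np.unique(bins) if (bins==b).sum()>2])
        g=least_squares(lambda p:np.hypot(*(pts-p[:2]).T)-p[2],[*c,.025]); c=g.x[:2]
    print(f,len(q),'clip',cen.round(4),'midcircle',g.x.round(4))
    # bore inner via image darkness
    gr=s['img'].max(2); mm=((np.hypot(X-.527,Y-.067)<.034)&(gr>150)&(abs(Z-.124)<.01)).astype(np.uint8)
    cs,h=cv2.findContours(mm,cv2.RETR_CCOMP,cv2.CHAIN_APPROX_NONE)
    H=[c for c,hh in zip(cs,h[0]) if hh[3]>=0 and len(c)>25]
    for cc in H:
        z=np.array([plane(s,a,b,.124)[:2] for a,b in cc[:,0]]); g=least_squares(lambda p:np.hypot(*(z-p[:2]).T)-p[2],[.527,.067,.02],loss='soft_l1',f_scale=.0005); print('  bore',len(cc),g.x.round(4))
E
```

```text
s3 378 clip [0.527  0.0668] midcircle [0.5269 0.0667 0.0254]
  bore 53 [0.5264 0.0681 0.0212]
t3 468 clip [0.5261 0.068 ] midcircle [0.5261 0.0686 0.0247]
  bore 57 [0.5264 0.0685 0.0212]
scene 372 clip [0.527  0.0668] midcircle [0.5267 0.067  0.0251]
  bore 52 [0.5264 0.068  0.0212]
top 448 clip [0.5262 0.068 ] midcircle [0.5261 0.0685 0.0248]
  bore 60 [0.5266 0.0685 0.0217]
w1 3784 clip [0.5255 0.0689] midcircle [0.5255 0.0695 0.0249]
  bore 160 [0.526  0.0696 0.0198]
```

```bash
python3 -m handwheel '{"linear":[[-20,8,0],[-55,22,0],[-90,36,0],[-125,50,0],[-160,64,0],[-185,73,0],[-200,78,0],[-200,78,0],[-200,78,0],[-200,78,0],[-200,78,0]],"turn":[[0,0,0.02],[0,0,0.04],[0,0,0.06],[0,0,0.08],[0,0,0.1],[0,0,0.12],[0,0,0.126],[0,0,0.126],[0,0,0.126],[0,0,0.126],[0,0,0.126]],"hand":[0,0,0,0,0,0,0,0,0,0,0]}'; python3 - <<'E'
from h import *
for n in('scene','top'):
    s=snap(n);np.save(n[0]+'4.npy',s);save(s,n[0]+'4.png')
    P=cloud(s);Z=P[...,2];X=P[...,0];Y=P[...,1]
    m=(np.hypot(X-.526,Y-.068)<.03)&(Z>.14)&(Z<.20)
    print(n,m.sum(),'x',np.percentile(X[m],[2,10,50,90,98]).round(4),'y',np.percentile(Y[m],[2,10,50,90,98]).round(4))
    k=m&(Z>.165)&(Z<.195)
    if k.sum()>20: print(cv2.minAreaRect((P[k][:,:2]*1000).astype(np.float32)))
go(.5266,.0712,.31,85.5)
a=cv2.imread('pics/s4.png')[120:270,140:340]
cv2.imwrite('pics/c4.png',cv2.resize(a,None,fx=4,fy=4,interpolation=cv2.INTER_CUBIC))
E
```

```text
time_s: 6.3
tool_pos: [0.5267, 0.0726, 0.3007]
tool_rot: [0.734, 0.679, -0.0, -0.0]
contact_force: [-0.3, -1.3, -4.2]
width: 0.151
scene 226 x [0.5147 0.5212 0.5376 0.5397 0.5402] y [0.0564 0.057  0.0637 0.0789 0.0824]
((527.7957763671875, 69.86587524414062), (26.703479766845703, 24.50618553161621), 85.99427032470703)Traceback (most recent call last):
  File "<stdin>", line 6, in <module>
    return _quantile_unchecked(
        a, q, axis, out, overwrite_input, method, keepdims, weights)
    return _ureduce(a,
                    func=_quantile_ureduce_func,
    ...<5 lines>...
                    overwrite_input=overwrite_input,
                    method=method)
    r = func(a, **kwargs)
    result = _quantile(arr,
                       quantiles=q,
    ...<2 lines>...
                       out=out,
                       weights=wgt)
    slices_having_nans = np.isnan(arr[-1, ...])
                                  ~~~^^^^^^^^^
IndexError: index -1 is out of bounds for axis 0 with size 0
```

```bash
python3 -m handwheel '{"linear":[[-2.2,-0.6,0],[-2.2,-0.6,10],[-2.2,-0.6,20],[-2.2,-0.6,24],[-2.2,-0.6,27],[-2.2,-0.6,30],[-2.2,-0.6,33],[-2.2,-0.6,36],[-2.2,-0.6,36]],"turn":[[0,0,0],[0,0,0],[0,0,0],[0,0,0],[0,0,0],[0,0,0],[0,0,0],[0,0,0],[0,0,0]],"hand":[0,0,0,0,0,0,0,0,0]}'; python3 - <<'E'
from h import *
for n in('scene',):
    s=snap(n);np.save(n[0]+'5.npy',s);save(s,n[0]+'5.png')
    P=cloud(s);Z=P[...,2];X=P[...,0];Y=P[...,1]
    k=(np.hypot(X-.526,Y-.068)<.03)&(Z>.13)&(Z<.157)
    print(cv2.minAreaRect((P[k][:,:2]*1000).astype(np.float32)))
st=robot.get_state();print(st['contact_force'],st['wrist_torque']);go(.5266,.0712,.31,85.5)
a=cv2.imread('pics/s5.png')[120:270,140:340]
cv2.imwrite('pics/c5.png',cv2.resize(a,None,fx=4,fy=4,interpolation=cv2.INTER_CUBIC))
E
```

```text
time_s: 7.3
tool_pos: [0.5261, 0.0695, 0.2645]
tool_rot: [0.734, 0.679, -0.0, -0.0]
contact_force: [-0.8, 0.1, -4.4]
width: 0.148
((533.3209228515625, 60.801170349121094), (31.924137115478516, 17.35826301574707), 49.08925247192383)
[-1.031663    0.2681559  -4.34146211] [-0.00869022  0.00150752 -0.05063397]
lin [  1.7   0.3 -45.3] turn [-0.0002  0.     -0.0005] | now [0.5261 0.0695 0.2647] yaw 85.47 t 7.35 w 0.15
```

View pics/c5.png

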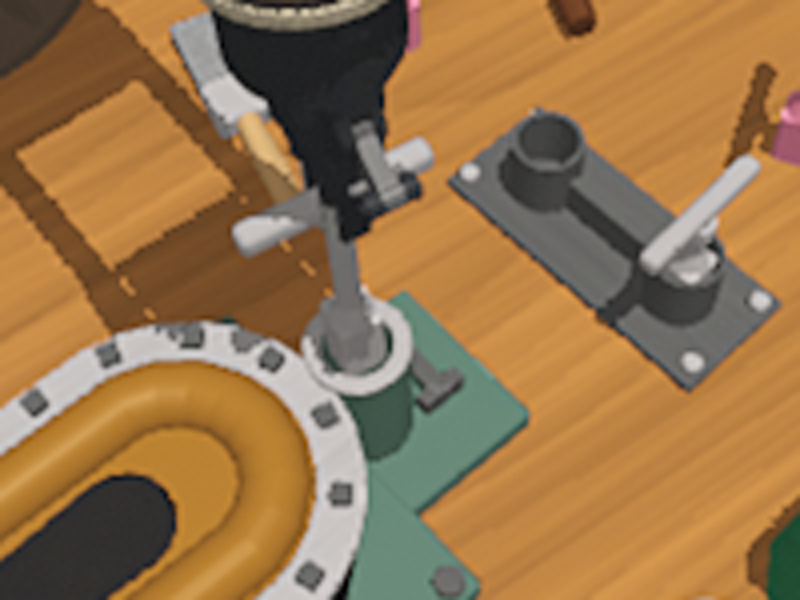

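The socket sits inside the collar at crop (352,340), and the force is unchanged at -4.4 N, the key's weight. I lower it further.

```bash
python3 -m handwheel '{"linear":[[0,0,15],[0,0,30],[0,0,45],[0,0,54],[0,0,58],[0,0,61],[0,0,64],[0,0,67],[0,0,70],[0,0,70]],"turn":[[0,0,0],[0,0,0],[0,0,0],[0,0,0],[0,0,0],[0,0,0],[0,0,0],[0,0,0],[0,0,0],[0,0,0]],"hand":[0,0,0,0,0,0,0,0,0,0]}'; python3 -c "
from h import *
go(.526,.0695,.1745,85.5)"
```

```text
time_s: 8.35
tool_pos: [0.5261, 0.0695, 0.1945]
tool_rot: [0.734, 0.679, -0.0, -0.0]
contact_force: [0.2, -0.5, -4.9]
width: 0.152
lin [-0.  -0.1 20. ] turn [-0.0004  0.0001 -0.0005] | now [0.5261 0.0695 0.1945] yaw 85.47 t 8.35 w 0.152
```

```bash
python3 -m handwheel '{"linear":[[0,0,4],[0,0,8],[0,0,12],[0,0,15],[0,0,17],[0,0,18.5],[0,0,19.5],[0,0,19.5]],"turn":[[0,0,0],[0,0,0],[0,0,0],[0,0,0],[0,0,0],[0,0,0],[0,0,0],[0,0,0]],"hand":[0,0,0,0,0,0,0,0]}'; python3 -c "
from h import *
st=robot.get_state();print(st['wrist_torque'])
go(.526,.0695,.1745,85.5)"
```

```text
time_s: 9.15
tool_pos: [0.5262, 0.0696, 0.1752]
tool_rot: [0.734, 0.679, -0.0, -0.0]
contact_force: [-1.0, 1.0, -4.8]
width: 0.151
[-0.06538133  0.01560655  0.01731037]
lin [-0.1 -0.2  0.7] turn [-0.0001  0.     -0.0004] | now [0.5262 0.0696 0.1752] yaw 85.48 t 9.15 w 0.151
```

```bash
python3 -m handwheel '{"linear":[[0,0,0.7],[0,0,1.4],[0,0,2],[0,0,2],[0,0,2]],"turn":[[0,0,0],[0,0,0],[0,0,0],[0,0,0],[0,0,0]],"hand":[0,0,0,0,0]}'
```

```text
time_s: 9.65
tool_pos: [0.527, 0.0696, 0.1744]
tool_rot: [0.734, 0.679, 0.001, 0.001]
contact_force: [-3.2, 0.0, 13.3]
width: 0.153
```

```bash
python3 -m handwheel '{"linear":[[0,0.3,-0.5],[-0.1,0.7,-1],[-0.2,1,-1],[-0.3,1.3,-1],[-0.4,1.6,-1],[-0.6,1.8,-1],[-0.8,2.1,-1],[-1.1,2.3,-1],[-1.4,2.5,-1],[-1.6,2.7,-1],[-1.9,2.8,-1],[-1.9,2.8,-1]],"turn":[[0,0,0.11],[0,0,0.22],[0,0,0.33],[0,0,0.44],[0,0,0.55],[0,0,0.66],[0,0,0.77],[0,0,0.88],[0,0,0.99],[0,0,1.1],[0,0,1.2],[0,0,1.2]],"hand":[0,0,0,0,0,0,0,0,0,0,0,0]}'; python3 -c "
from h import *
st=robot.get_state();print(st['contact_force'],st['wrist_torque'],st['joint_pos'])
go(.526,.0695,.1745,85.5)"
```

```text
time_s: 10.85
tool_pos: [0.5285, 0.0679, 0.1746]
tool_rot: [0.99, 0.143, -0.0, -0.0]
contact_force: [-2.9, 5.1, 2.3]
width: 0.153
[-2.93594123  5.08218456  2.33357788] [1.25243381e+00 8.61008847e-01 6.36862063e-04] [7.03341186e-02 4.10671747e-01 1.93881103e+00 1.05430885e-03
 7.92567816e-01 1.35281666e+00]
lin [-1.9 -2.3  0.1] turn [-9.0000e-04 -3.0000e-04 -1.2047e+00] | now [0.5285 0.0679 0.1746] yaw 16.48 t 10.85 w 0.153
```

```bash
python3 -m handwheel '{"linear":[[-0.5,0,0],[-0.5,0.1,0],[-0.5,0.2,0],[-0.5,0.3,0],[-0.5,0.3,0],[-0.5,0.3,0]],"turn":[[0,0,0.03],[0,0,0.06],[0,0,0.09],[0,0,0.12],[0,0,0.12],[0,0,0.12]],"hand":[0,0,0,0,0,0]}'; python3 -c "
from h import *
st=robot.get_state();print(st['contact_force'],st['wrist_torque'],yaw(st),st['tau'])"
```

```text
time_s: 11.45
tool_pos: [0.5282, 0.0675, 0.1746]
tool_rot: [0.996, 0.086, -0.0, -0.0]
contact_force: [-3.0, 5.6, 2.0]
width: 0.153
[-2.97058589  5.61413717  2.02310879] [1.37764302 0.70490075 0.03553149] 9.83 [ -3.00459981 -78.17876816 -35.15007734  -1.71820018  -1.11200295
   0.15625019]
```

```bash
python3 -m handwheel '{"linear":[[0,0.1,0],[-0.1,0.1,0],[-0.1,0.2,0],[-0.1,0.2,0],[-0.1,0.2,0],[-0.1,0.2,0]],"turn":[[0,0,0.025],[0,0,0.05],[0,0,0.075],[0,0,0.1],[0,0,0.1],[0,0,0.1]],"hand":[0,0,0,0,0,0]}'; python3 -c "
from h import *
st=robot.get_state();print(st['contact_force'],st['wrist_torque'],yaw(st),st['tau'])
for n in('scene','top'):
    s=snap(n);np.save(n[0]+'6.npy',s);save(s,n[0]+'6.png')
a=cv2.imread('pics/s6.png')[120:270,140:340]
cv2.imwrite('pics/c6.png',cv2.resize(a,None,fx=4,fy=4,interpolation=cv2.INTER_CUBIC))
"
```

```text
time_s: 12.05
tool_pos: [0.5283, 0.0673, 0.1746]
tool_rot: [0.999, 0.036, 0.0, -0.0]
contact_force: [-2.3, 6.1, 0.9]
width: 0.15
[-2.27503879  6.05251113  0.88156677] [1.31841696 0.48766364 0.5664783 ] 4.13 [ -3.27315398 -78.34342003 -34.79861498  -1.2331333   -0.7629719
   0.64230446]
```

View pics/c6.png

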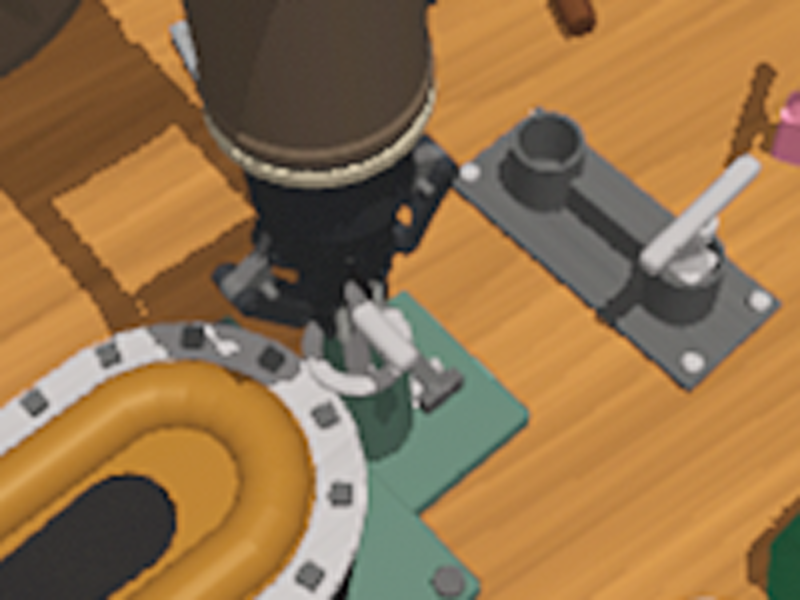

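Torque about z has risen to 0.57 N m, so the stem is against its stop, and the tongue's white end shows under the keeper at crop (415,390). I back off to the middle of the play and draw the key out.

```bash
python3 -m handwheel '{"linear":[[0.3,-0.3,0],[0.3,-0.6,0],[0.3,-0.6,-8],[0.3,-0.6,-20],[0.3,-0.6,-35],[0.3,-0.6,-60],[0.3,-0.6,-90],[0.3,-0.6,-115],[0.3,-0.6,-132],[0.3,-0.6,-132],[0.3,-0.6,-132]],"turn":[[0,0,-0.09],[0,0,-0.17],[0,0,-0.17],[0,0,-0.17],[0,0,-0.17],[0,0,-0.17],[0,0,-0.17],[0,0,-0.17],[0,0,-0.17],[0,0,-0.17],[0,0,-0.17]],"hand":[0,0,0,0,0,0,0,0,0,0,0]}'; python3 -c "
from h import *
st=robot.get_state();print(st['contact_force'],st['wrist_torque'])
s=snap('scene');np.save('s7.npy',s);save(s,'s7.png')
P=cloud(s);Z=P[...,2];X=P[...,0];Y=P[...,1]
t=st['tool_pos']
k=(np.hypot(X-t[0],Y-t[1])<.03)&(Z>.16)&(Z<.195);print(k.sum(),cv2.minAreaRect((P[k][:,:2]*1000).astype(np.float32)),Z[(np.hypot(X-t[0],Y-t[1])<.02)&(Z>.132)].min())
k=(np.hypot(X-t[0],Y-t[1])<.02)&(Z>.215)&(Z<.275);print('shank',np.percentile(P[k][:,:2],[3,97],axis=0))
go(.4405,.268,.29,92.5)"
```

```text
time_s: 13.25
tool_pos: [0.5287, 0.0672, 0.3066]
tool_rot: [0.993, 0.12, 0.0, 0.0]
contact_force: [0.4, 0.3, -5.2]
width: 0.154
[ 0.41798142  0.34085003 -5.2153497 ] [ 0.00762531 -0.02999276 -0.003402  ]
134 ((535.2481689453125, 60.94444274902344), (33.12186050415039, 17.07624053955078), 60.38786315917969) 0.15632692152879624
shank [[0.52672547 0.05852772]
 [0.53464181 0.07051717]]
lin [ -37.3 -215.9   15.8] turn [-3.0000e-04  5.0000e-04 -1.3736e+00] | now [0.5282 0.0672 0.3058] yaw 13.8 t 13.3 w 0.152
```

```bash
python3 -m handwheel '{"linear":[[-30,0,0],[-60,0,0],[-68,0,0],[-68,0,0],[-68,0,0],[-68,0,0]],"turn":[[0,0,0],[0,0,0],[0,0,0],[0,0,0],[0,0,0],[0,0,0]],"hand":[0,0,0,0,0,0]}'; python3 - <<'E'
from h import *
s=snap('wrist');np.save('w8.npy',s);P=cloud(s);Z=P[...,2];X=P[...,0];Y=P[...,1];print(s['C'])
r=np.hypot(X-.5263,Y-.0685)
m=((r<.018)&(Z>.036)&(Z<.062)).astype(np.uint8)
n,l,st,_=cv2.connectedComponentsWithStats(m); k=1+st[1:,4].argmax(); m=l==k
v,u=np.nonzero(m);r2=np.array([plane(s,a,b,.047) for a,b in zip(u,v)]);print("stem",m.sum(),cv2.minAreaRect((r2[:,:2]*1000).astype(np.float32)))
b=[(st[k,1]-3,st[k,1]+st[k,3]+3),(st[k,0]-4,st[k,0]+st[k,2]+4)]
[print(''.join('#' if z>.0535 else '+' if z>.040 else '-' if z>.03 else '.' for z in row)) for row in Z[b[0][0]:b[0][1],b[1][0]:b[1][1]]]
d=s['W'].T@(np.array([.522,.085,.08])-s['C']);u=int(s['cx']+s['f']*d[0]/d[2]);v=int(s['cy']+s['f']*d[1]/d[2]);print(u,v)
cv2.imwrite('pics/w8.png',cv2.resize(s['img'][max(0,v-45):v+45,max(0,u-60):u+60],None,fx=6,fy=6,interpolation=cv2.INTER_CUBIC)[...,::-1])
go(.4405,.268,.29,92.5)
E
```

```text
time_s: 13.9
tool_pos: [0.4635, 0.0512, 0.3061]
tool_rot: [0.993, 0.121, 0.0, -0.0]
contact_force: [0.3, 0.2, -3.8]
width: 0.149
[0.52766361 0.06703307 0.43162107]
stem 143 ((526.1686401367188, 70.22982025146484), (14.701146125793457, 15.293037414550781), 13.881723403930664)
....................
....................
....................
....++++++++++++....
....++++++++++++....
....+++#++++++++....
....++#######+++....
....++########++....
....+++#######++....
....+++######+++....
....++#######+++....
....+++######+++....
....+++#+#++++++....
....++++++++++++....
...#.+++++++++++....
....................
....................
....................
245 122
lin [  29.6 -215.9   16.1] turn [-0.     -0.     -1.3726] | now [0.4635 0.0513 0.3061] yaw 13.85 t 13.95 w 0.151
```

View pics/w8.png

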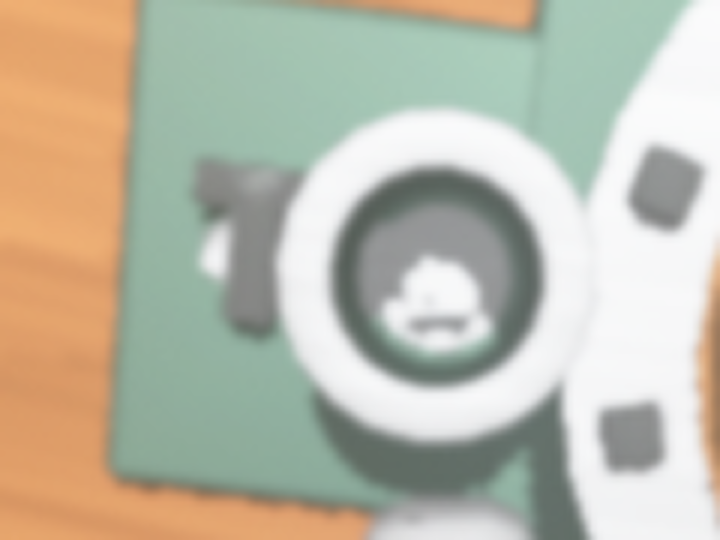

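The stem's flats now lie at about 14° (16.6° expected at the stop), and the tongue is under the keeper at left (215,250), so it is locked. I return the key to the free pocket.

```bash
python3 -m handwheel '{"linear":[[3,-15,0],[6,-40,0],[9,-65,0],[12,-90,0],[15,-115,0],[18,-140,0],[22,-165,0],[26,-190,0],[29,-208,0],[29.6,-216,0],[29.6,-216,0],[29.6,-216,0]],"turn":[[0,0,-0.1],[0,0,-0.24],[0,0,-0.38],[0,0,-0.52],[0,0,-0.66],[0,0,-0.8],[0,0,-0.94],[0,0,-1.08],[0,0,-1.22],[0,0,-1.34],[0,0,-1.37],[0,0,-1.37]],"hand":[0,0,0,0,0,0,0,0,0,0,0,0]}'; python3 -m handwheel '{"linear":[[0,0,0],[0,0,0]],"turn":[[0,0,0],[0,0,0]],"hand":[0,0]}';python3 - <<'E'
from h import *
from scipy.optimize import least_squares
s=snap('scene');np.save('s9.npy',s);save(s,'s9.png')
st=robot.get_state();t=st['tool_pos'];go(.4405,.268,.29,92.5)
P=cloud(s);Z=P[...,2];X=P[...,0];Y=P[...,1]
k=(np.hypot(X-t[0],Y-t[1])<.03)&(Z>.16)&(Z<.195)
print(k.sum(),cv2.minAreaRect((P[k][:,:2]*1000).astype(np.float32)),np.percentile(P[k][:,0],[90,97]),np.percentile(P[k][:,1],[3,10]))
k=(np.hypot(X-t[0],Y-t[1])<.02)&(Z>.215)&(Z<.275);print('shank',np.percentile(P[k][:,:2],[3,97],axis=0))
# free pocket rim z=.058 in earlier t6 / s6 views (arm away)
for f in('s6','t6'):
    s=ld(f+'.npy');P=cloud(s);Z=P[...,2];X=P[...,0];Y=P[...,1]
    m=(abs(Z-.058)<.005)&(np.hypot(X-.44,Y-.265)<.032); q=P[m]
    v,u=np.nonzero(m);r=np.array([plane(s,a,b,.058)[:2] for a,b in zip(u,v)])
    g=least_squares(lambda p:np.hypot(*(r-p[:2]).T)-p[2],[.44,.265,.022],loss='soft_l1',f_scale=.001)
    print(f,m.sum(),g.x.round(4),cv2.minEnclosingCircle((r*1000).astype(np.float32)))
E
```

```text
time_s: 15.15
tool_pos: [0.4398, 0.2679, 0.306]
tool_rot: [0.693, 0.721, -0.0, -0.0]
contact_force: [0.2, -0.2, -4.0]
width: 0.15
time_s: 15.35
tool_pos: [0.4398, 0.2674, 0.3063]
tool_rot: [0.693, 0.721, -0.0, 0.0]
contact_force: [-0.3, -0.2, -3.9]
width: 0.153
lin [ 0.5  0.7 16.3] turn [ 0.0001  0.     -0.0048] | now [0.4398 0.2675 0.3063] yaw 92.22 t 15.4 w 0.151
148 ((446.8235168457031, 259.6998596191406), (32.3924560546875, 18.68121910095215), 53.69754409790039) [0.45290468 0.45325372] [0.25076542 0.25134151]
shank [[0.43728946 0.2576296 ]
 [0.44681403 0.26815594]]
s6 90 [0.4412 0.2632 0.022 ] ((441.3746643066406, 263.1210632324219), 24.76191520690918)
t6 116 [0.4403 0.2647 0.0217] ((440.525146484375, 264.6888122558594), 23.868526458740234)
```

```bash
python3 -m handwheel '{"linear":[[-0.3,0.8,20],[-0.3,0.8,50],[-0.3,0.8,80],[-0.3,0.8,92],[-0.3,0.8,97],[-0.3,0.8,102],[-0.3,0.8,107],[-0.3,0.8,112],[-0.3,0.8,112]],"turn":[[0,0,0],[0,0,0],[0,0,0],[0,0,0],[0,0,0],[0,0,0],[0,0,0],[0,0,0],[0,0,0]],"hand":[0,0,0,0,0,0,0,0,0]}'
```

```text
time_s: 16.3
tool_pos: [0.4404, 0.2676, 0.1942]
tool_rot: [0.692, 0.721, -0.0, -0.0]
contact_force: [-0.5, 0.1, -3.9]
width: 0.151
```

The key is inside the pocket without contact. I lower it onto the floor gently.

```bash
python3 -m handwheel '{"linear":[[0,0,8],[0,0,16],[0,0,24],[0,0,30],[0,0,34],[0,0,36],[0,0,37.5],[0,0,38.5],[0,0,38.5]],"turn":[[0,0,0],[0,0,0],[0,0,0],[0,0,0],[0,0,0],[0,0,0],[0,0,0],[0,0,0],[0,0,0]],"hand":[0,0,0,0,0,0,0,0,0]}'
```

```text
time_s: 17.2
tool_pos: [0.4409, 0.2679, 0.1565]
tool_rot: [0.692, 0.721, 0.001, 0.0]
contact_force: [-1.4, -0.5, 4.5]
width: 0.154
```

```bash
python3 -m handwheel '{"linear":[[0,0,-0.3],[0,0,-0.3],[0,0,-0.3],[0,0,-0.3],[0,0,-0.3],[0,0,-0.3],[0,0,-15],[0,0,-40],[0,0,-80],[0,0,-120],[0,0,-120],[0,0,-120]],"turn":[[0,0,0],[0,0,0],[0,0,0],[0,0,0],[0,0,0],[0,0,0],[0,0,0],[0,0,0],[0,0,0],[0,0,0],[0,0,0],[0,0,0]],"hand":[20,40,60,70,70,70,70,70,70,70,70,70]}'; python3 - <<'E'
from h import *
for n in('scene','top'):
    s=snap(n);save(s,n[0]+'10.png');P=cloud(s);Z=P[...,2];X=P[...,0];Y=P[...,1]
    m=(np.hypot(X-.44,Y-.265)<.065)&(Z>.153)&(Z<.175)
    print(n,m.sum(),cv2.minAreaRect((P[m][:,:2]*1000).astype(np.float32)) if m.sum()>9 else '',Z[m].mean())
    k=(np.hypot(X-.44,Y-.265)<.025)&(Z>.08)&(Z<.145)
    if k.sum()>9: print('shank',np.percentile(P[k],[5,95],axis=0))
    for nm,c,zz in(('short',(.5588,.283),(.098,.117)),):
        m=(np.hypot(X-c[0],Y-c[1])<.075)&(Z>zz[0])&(Z<zz[1]);print(nm,cv2.minAreaRect((P[m][:,:2]*1000).astype(np.float32)))
st=robot.get_state();print(st['contact_force'],st['tool_pos'],st['width'])
a=cv2.imread('pics/s10.png')[60:240,180:380]
cv2.imwrite('pics/c10.png',cv2.resize(a,None,fx=3.3,fy=3.3,interpolation=cv2.INTER_CUBIC))
E
```

```text
time_s: 18.4
tool_pos: [0.4408, 0.2678, 0.2766]
tool_rot: [0.692, 0.721, 0.001, 0.0]
contact_force: [-0.1, 0.3, 0.2]
width: 0.821
scene 268 ((441.21453857421875, 264.5044250488281), (14.992103576660156, 100.51402282714844), 3.0708837509155273) 0.16187708230394823
shank [[0.43964133 0.25763426 0.08672738]
 [0.45000557 0.26811561 0.14292954]]
short ((559.2470703125, 283.3874206542969), (15.1798734664917, 98.35140228271484), 12.239263534545898)
top 215 ((443.8187255859375, 246.6407928466797), (18.12857437133789, 60.554962158203125), 6.193058013916016) 0.16387952493749186
short ((557.9605102539062, 283.6882629394531), (17.363628387451172, 98.41570281982422), 11.991144180297852)
[ 0.78935112 -0.2222465  -0.46539642] [0.43991735 0.26733641 0.274926  ] 0.821466568064334
```

View pics/c10.png

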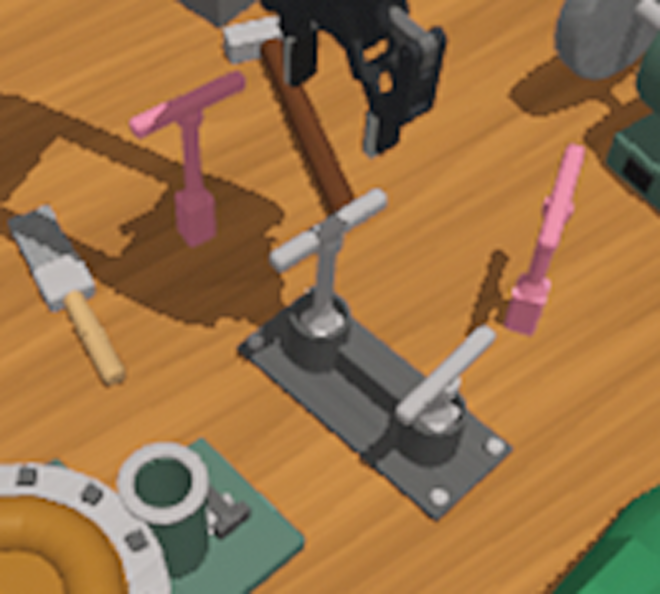

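The long key stands upright and released in its pocket at crop (322,320). The short key has not moved, the gripper is clear, and the tongue's white end is under the keeper at (215,515). I hand in.

```bash
python3 -c "
from rig import robot
print(robot.sign_off())"
```

```text
the job is handed in; nothing more can be done
None
```

The pad box is locked and the long key is back upright in its free pocket. I handed in at about 18.5 s of the 53 s; no verdict is reported.

- **Getting there:** I took the long steel key from the stand and lowered it until the wrist force showed contact with the lock seat. I turned it clockwise until the torque rose to about 0.57 N m, which is the stop. Then I drew it out and lowered it into the pocket until it touched the floor, before letting go.
- **Stem:** after the key came out, the wrist camera showed the stem's flats at about 14°, where 16.6° is expected at the stop. That is about 1.45 rad by my measurement, which is within error of 1.40. The tongue is under the keeper.
- **Key in the pocket:** the bar centre is at (0.441, 0.2645), about 1 mm from the pocket axis, with its top at z of about 0.162 to 0.164 against 0.165 expected. It stands upright, and the robot is clear of everything.
- **Other items:** the short key is within 1 mm of where it stood. The half-sole, shoe last and glue can looked undisturbed in the views I took, but I did not measure them.
- **Disagreements:**
  - The wrist camera and the fixed cameras differed by 1 to 3 mm, so I worked from key and hole positions seen by the same camera.
  - Before the turn, the tongue's direction read about 0.3 to 0.4 rad, which fell outside the possible range, so I used the stem's flats (about 0.18 to 0.2 rad) instead.

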